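# Shim the short foot of the pastry bin's stand

### The job

The stand of the pastry bin rocks because its levelling foot does not reach the counter. Take the wooden wedge by its block, lay it flat on the counter and slide its thin end under that foot until you feel it become snug: the foot must bear on it, without the wedge being forced in or the stand being lifted or shoved. Let go and leave it there, flat on the counter, and leave the bowl, the jar and the cup alone.

Things in the scene. Friction and masses are not known exactly. Their poses are not given: they have to be found in the camera images.
- shim_grip (a point): Centre of the grip block (30 x 30 mm, 40 mm high) of the loose wooden wedge, about 80 g; 20 mm above the wedge's flat underside. x points along the blade to its tip, y across the wedge, z up. The wedge starts flat on the counter (z = 0), right of the stand. Grip it across y.
- shim_tip (a point): Underside of the thin tip of the wedge's blade, 140 mm along x from the block's centre. The blade is 30 mm wide with a flat underside, 3 mm thick at the tip, and grows evenly by 0.1 mm per mm to 15.5 mm where it meets the block, 125 mm behind the tip.
- foot (a point): Levelling foot: upright steel stud, 12 mm thick, dome of radius 12 mm below. Point on its axis 40 mm over the counter, at the top of the steel bar (34 mm wide, 8 thick, ending 15 mm beyond the axis) it hangs from; its top is up to 55 mm high. The dome's gap to the counter is 5 to 10.5 mm, unmeasured: to be felt. Axes as the stand's: x away from the robot, y inwards; the wedge goes in along +y.
- stand: The pastry bin's stand; origin on the counter under its middle, x away from the robot, y left. Three rubber feet touch the counter; the short foot is at x +110, y -150 mm. Board 260 x 240 mm, top at 54 mm, with a white bin up to 190 mm high, 90 mm inward of the foot. The wedge slides freely until it meets the foot; the stand then yields a little, springily, 1 mm per 30 N at the foot.
- stand_bar (a point): Outer end of the bar that carries the levelling foot, 15 mm beyond the stud, 36 mm over the counter. Past first touch, the push needed grows by some 0.6 to 2 N per mm of sliding; 4 to 8 N above the free drag is snug, and friction then holds the wedge. Slid in while held off the counter, it would drop loose when let go.
- bowl: White breakfast bowl, bystander, 124 mm across, 55 mm high; origin at the centre of its underside.
- jar: Amber glass honey jar with a steel lid, bystander, 70 mm across, 100 mm high; origin at the centre of its underside.
- cup: White mug, bystander, 76 mm across, 70 mm high, handle on one side; origin at the centre of its underside.
Things that resemble listed ones, but are neither listed nor needed, are in the scene too. Of the things like the part that bears shim_grip, leave any that is white; of the rest the smaller one is meant.

How it is judged:
By the outcome, as a careful person would: the job done as asked, in the order asked, and still so for the second after the job is handed in, with the robot touching nothing.
It also fails if it takes over 70 s, if anything falls off the work surface, if the arm or the gripper's body presses on something with over 40 N, if the wrist force passes 120 N, or if a joint passes its speed limit or range.

### The arm

A 6-joint arm with a two-finger parallel gripper is mounted at the origin on the work surface. World frame = base frame: x ahead of the robot, y to its left, z up, the work surface at z = 0. Lengths are in m, angles in rad, forces in N, time in s.
With the tool pointing down it reaches from about 0.425 to 0.95 m from the base axis. Payload 14.7 kg.
Tool frame: the origin (TCP) lies midway between the tips of the shut fingers; the grasp point (between the pads) lies 19 mm behind it; z points along the fingers, y is the direction in which the jaws open and shut (so a half turn about z gives the same grasp; the last joint's range is limited). The gripper opens to 85 mm and grips with 20 to 120 N. Pads are 22 mm wide; open, the fingers measure 114 mm over their backs; the gripper's body (76 mm by 85 mm) begins 54 mm behind the grasp point. The pads swing forward as they close: fully open they stand 13 mm farther back than shut.
Start: joints at [1.121, 0.48, 1.596, -0, 1.065, -0.047], TCP at [0.255, 0.598, 0.231] pointing down, gripper open.
Joint ranges: [-2.75, 2.75], [-0.82, 2.05], [0.23, 2.67], [-1.56, 4.7], [0.09, 2.69], [-2.92, 2.92]. Speed limits (rad/s): [1.89, 1.89, 2.39, 3.01, 3.01, 3.01].

### API

Orientations are given as a unit quaternion [w, x, y, z].
In Python, from rig import env gives the robot as it stands.
- The arm moves only by the tool arm_command, never from a script. Its argument "commands" is a list of rows, each a list of 5 numbers: the shift along the tool's x, y, z in mm, then the turn about the tool's z in rad, then the closure in counts, from 0 (fully open) to 255 (shut). In form: [[x, y, z, spin, claw], ...]. A call has 1 to 20 rows; each row shifts and turns the commanded pose from where the row before left it, along the tool's axes as they then stand; what a row does not reach is not made up. A row lasts 1/8 s, in which the tool goes at most 62.5 mm and 10.7 degrees, less where a joint would pass 70% of its speed; a pose out of reach is approached as far as the arm can. A call is refused whole if a number of a shift passes 62.5 or a number of a turn 0.188, either way. A call with a gripper value outside its range is refused whole. The fingers move at their own pace and stop on an object; "squeeze" is the grip in N (left out, the last holds). Time passes only in rows, so rows that do not move let the fingers close. It gives the time, the measured TCP pose, the force and the opening at its end, in the units of the state.
- env.state(): the state, without advancing time (a new reading comes with each control period).
- env.get_image(name): name is "scene" or "top"; returns the picture (420x560x3 uint8, red, green, blue); there is no depth.
- env.camera_params(name): a dict with "fx", "fy", "cx", "cy" (pixels), "R" (3x3) and "t" (3): a world point X has camera coordinates R X + t. Camera axes: x right, y down, z forward; pixel columns grow to the right and rows downward; lengths in m; the calibration is good to about 2 mm. A picture is of the moment at which its call begins. camera_params takes no time and is no camera call.
- env.sign_off(): hands the job in, once; it reports no verdict.
The state is a dict: "time": time; "joint_positions": joint angles; "qvel": joint speeds; "joint_efforts": joint torques, N m; "tcp_pos": TCP position; "eef_rot": TCP orientation; "ft_force": force on the tool from outside, world axes, zero at the start; "torque": the same for the moment, N m; "width": opening from 0.0 (shut) to 1.0 (fully open).
Only numpy, scipy, OpenCV 4.12 (cv2) and the standard library are available. Lean on these libraries where they do the work, as an engineer would, in place of code of your own. Each camera call takes 0.05 s, during which the arm holds its last target. There are 200 camera calls.

## Working session

There is one attempt and no reset: what is moved stays moved. The work goes in short steps, Python scripts to look and compute and a tool call to move; the robot and the scene stay as the last step left them, time stands still between calls to the robot, and variables do not carry over. Pictures are saved under pics/ and viewed, about 8 in all and at most 12, crops included, and the job is handed in when it is done.

Besides the shell and the picture viewer there is one more tool, called after "Emit:" as name([rows], argument=value, ...), one row to a line, values as JSON. arm_command: Moves the arm, as the interface text tells. Its arguments: {"type":"object","properties":{"commands":{"type":"array","items":{"type":"array","items":{"type":"number"}}},"squeeze":{"type":"number"}},"required":["commands"]}

```bash
mkdir -p pics; ls; python3 - <<'E'
from rig import env
import cv2,numpy as np
for n in("scene","top"):
    cv2.imwrite(f"pics/{n}0.png",env.get_image(n)[:,:,::-1])
    p=env.camera_params(n);print(n,{k:np.round(v,4).tolist() for k,v in p.items()})
print(env.state())
E
```

```text
pics
scene {'fx': 470.4328, 'fy': 470.4328, 'cx': 284.794, 'cy': 211.4165, 'R': [[0.4274, 0.904, 0.0117], [0.5413, -0.2456, -0.8042], [-0.7241, 0.35, -0.5942]], 't': [-0.149, -0.297, 1.6355]}
top {'fx': 404.0987, 'fy': 404.0987, 'cx': 278.8169, 'cy': 209.8184, 'R': [[0.0127, -0.9996, -0.026], [-0.9986, -0.0113, -0.0526], [0.0523, 0.0266, -0.9983]], 't': [-0.0738, 0.5423, 0.8798]}
{'time': 0.1, 'joint_positions': array([ 1.12140049e+00,  4.80780668e-01,  1.59679540e+00, -2.18370466e-07,
        1.06510352e+00, -4.66081043e-02]), 'qvel': array([ 0.00098346, -0.00174295, -0.00148238, -0.00202479,  0.00115768,
        0.00053441]), 'joint_efforts': array([ 1.65950703e-03, -9.52263594e+01, -4.31034064e+01, -3.66081352e-06,
        5.41078087e-03, -8.19680486e-05]), 'tcp_pos': array([0.25461791, 0.59766102, 0.23073484]), 'eef_rot': array([-1.33311647e-04,  2.00035139e-01,  9.79788573e-01, -5.26865734e-04]), 'ft_force': array([-0.53697322,  0.52603003, -0.3441215 ]), 'torque': array([ 0.00765087,  0.01299289, -0.00717184]), 'width': 0.9971790281186776}
```

View pics/scene0.png

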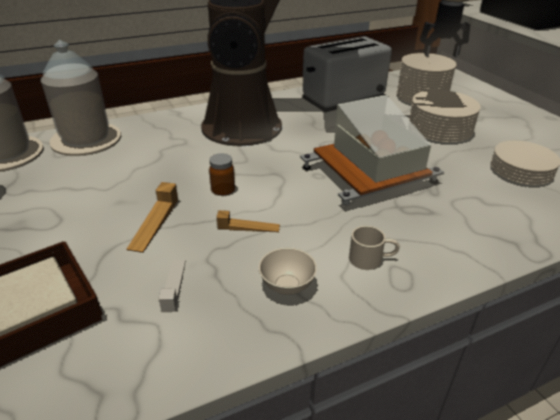

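View pics/top0.png

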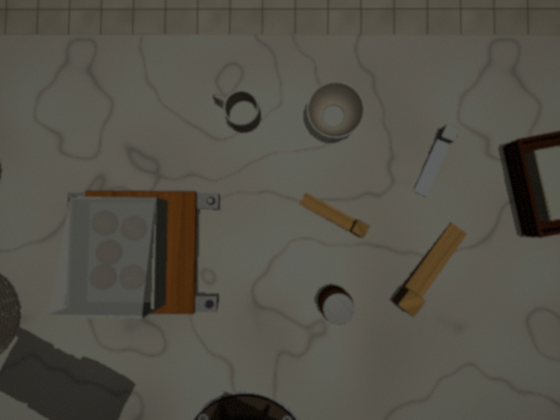

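Top view candidates:
- The small wooden wedge has its block at (360,228) and its tip at (303,200).
- The big wooden wedge has its block at (409,300).
- The white wedge is around (435,160).

The brief says to leave the white one and take the smaller of the rest, so the small wooden wedge is meant. The foot is the far right stud, at about (210,201) in the top view. I'll measure and confirm in one crop.

```bash
cat > h.py <<'E'
from rig import env
import cv2,numpy as np
from scipy.spatial.transform import Rotation as Ro
def ray(n,u,v,z):
    p=env.camera_params(n);R=np.array(p["R"]);t=np.array(p["t"])
    c=-R.T@t;d=R.T@np.array([(u-p["cx"])/p["fx"],(v-p["cy"])/p["fy"],1]);return c+d*(z-c[2])/d[2]
def proj(n,X):
    p=env.camera_params(n);q=np.array(p["R"])@np.array(X)+np.array(p["t"]);return np.array([p["fx"]*q[0]/q[2]+p["cx"],p["fy"]*q[1]/q[2]+p["cy"]])
def tri(uv):  # {cam:(u,v)}
    A=[];b=[]
    for n,(u,v) in uv.items():
        p=env.camera_params(n);R=np.array(p["R"]);t=np.array(p["t"]);x=(u-p["cx"])/p["fx"];y=(v-p["cy"])/p["fy"]
        for r,k in((R[0]-x*R[2],x*t[2]-t[0]),(R[1]-y*R[2],y*t[2]-t[1])):A.append(r);b.append(k)
    return np.linalg.lstsq(np.array(A),np.array(b),rcond=None)[0]
E
python3 - <<'E'
from h import *
im=cv2.imread("pics/top0.png");sc=cv2.imread("pics/scene0.png")
for n,i in(("top",im),("scene",sc)):
    h=cv2.cvtColor(i,cv2.COLOR_BGR2HSV)
    m=cv2.inRange(h,(8,110,50),(25,255,255))
    for c in cv2.findContours(m,0,2)[0]:
        if cv2.contourArea(c)>100: print(n,cv2.contourArea(c),cv2.boundingRect(c),np.round(cv2.boxPoints(cv2.minAreaRect(c)),1).tolist())
a=cv2.resize(im[175:325,185:385],None,fx=4,fy=4,interpolation=2)
a=np.clip(a.astype(float)*1.6,0,255).astype(np.uint8)
cv2.imwrite("pics/ct.png",a)
b=np.hstack([cv2.resize(sc[195:245,200:300],None,fx=4,fy=4,interpolation=2),cv2.resize(sc[150:200,355:455],None,fx=4,fy=4,interpolation=2)])
b=np.vstack([b,np.hstack([cv2.resize(sc[160:210,300:400],None,fx=4,fy=4,interpolation=2),b[:200,:400]*0])])
cv2.imwrite("pics/cs.png",np.clip(b*1.4,0,255).astype(np.uint8))
E
```

```text
top 1840.5 (398, 223, 68, 93) [[393.6000061035156, 303.70001220703125], [445.20001220703125, 219.1999969482422], [466.29998779296875, 232.1999969482422], [414.70001220703125, 316.6000061035156]]
top 828.0 (300, 194, 69, 43) [[299.0, 204.89999389648438], [305.20001220703125, 192.89999389648438], [368.79998779296875, 225.5], [362.6000061035156, 237.5]]
top 3775.0 (86, 191, 110, 123) [[86.0, 191.0], [195.0, 191.0], [195.0, 313.0], [86.0, 313.0]]
scene 304.0 (61, 265, 25, 34) [[60.099998474121094, 267.5], [68.9000015258789, 262.79998779296875], [86.19999694824219, 295.3999938964844], [77.4000015258789, 300.0]]
scene 157.5 (0, 242, 96, 96) [[-0.5, 336.70001220703125], [63.29999923706055, 241.5], [110.4000015258789, 273.1000061035156], [46.599998474121094, 368.20001220703125]]
scene 570.0 (217, 211, 62, 21) [[215.89999389648438, 227.6999969482422], [217.39999389648438, 210.1999969482422], [279.20001220703125, 215.39999389648438], [277.79998779296875, 232.89999389648438]]
scene 1133.0 (127, 183, 49, 69) [[126.80000305175781, 248.39999389648438], [162.0, 178.0], [182.0, 188.0], [146.8000030517578, 258.3999938964844]]
scene 337.0 (210, 166, 24, 29) [[209.6999969482422, 167.0], [232.6999969482422, 165.89999389648438], [234.0, 193.6999969482422], [211.0, 194.8000030517578]]
scene 1520.0 (314, 144, 118, 51) [[305.8999938964844, 179.8000030517578], [316.5, 139.60000610351562], [431.5, 169.89999389648438], [421.0, 210.0]]
scene 361.5 (415, 0, 25, 50) [[410.0, 47.20000076293945], [425.6000061035156, -4.099999904632568], [440.29998779296875, 0.4000000059604645], [424.70001220703125, 51.599998474121094]]
```

View pics/ct.png

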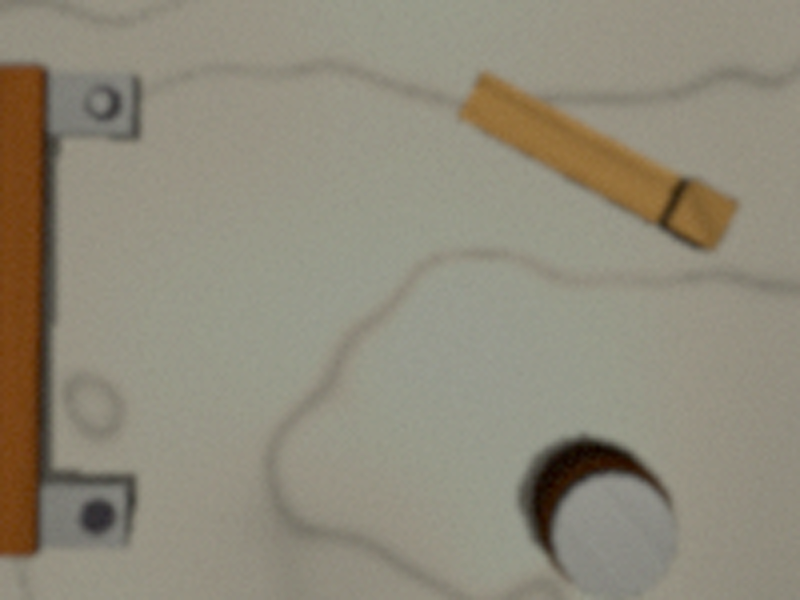

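View pics/cs.png

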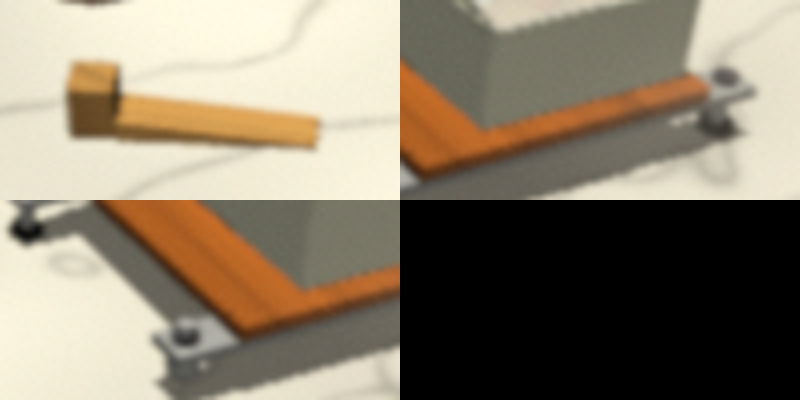

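```bash
python3 - <<'E'
from h import *
c=lambda u,v:(185+u/4-.4,175+v/4-.4)
s=lambda u,v:(300+u/4-.4,160+(v-200)/4-.4)
b=ray("top",*c(701,214.5),.04);t=ray("top",*c(472,93.5),.003)
print("block",b,"tip",t,"len",np.linalg.norm((b-t)[:2]),"yaw",np.degrees(np.arctan2(*(t-b)[[1,0]])))
print("block tri",tri({"top":c(701,214.5),"scene":(200+94/4-.4,195+70/4-.4)}),"block side px",[np.linalg.norm((ray("top",*c(*p),.04)-ray("top",*c(*q),.04))[:2]) for p,q in(((690,180),(738,205)),((738,205),(713,250)))])
print("stud top",tri({"top":c(100,102),"scene":s(186,327)}))
for z in(.045,.05,.055):print(z,ray("top",*c(100,102),z))
print("bar end corners z.04",[ray("top",*c(*p),.04).round(4) for p in((138,75),(138,136),(132,478),(130,545))])
print("black stud z.05",ray("top",*c(97,516),.05))
print("board top corners z.054",ray("top",*c(46,66),.054),ray("top",*c(39,552),.054))
for n,p in(("jar",(338,306,.1)),("bowl",(335,111,.055)),("cup",(242,110,.07))):print(n,ray("top",*p))
E
```

```text
block [ 0.50452397 -0.24096246  0.04      ] tip [ 0.57084446 -0.11986431  0.003     ] len 0.13806943298457688 yaw 61.292286394046904
block tri [ 0.50415423 -0.2415488   0.04149035] block side px [np.float64(0.02856500689921585), np.float64(0.027429515228850915)]
stud top [0.55970918 0.07837376 0.04887438]
0.045 [0.5607158  0.08056403 0.045     ]
0.05 [0.56034232 0.07956624 0.05      ]
0.055 [0.55996884 0.07856846 0.055     ]
bar end corners z.04 [array([0.5759, 0.0613, 0.04  ]), array([0.543 , 0.0606, 0.04  ]), array([0.3607, 0.0601, 0.04  ]), array([0.3254, 0.0604, 0.04  ])]
black stud z.05 [0.34213132 0.07641107 0.05      ]
board top corners z.054 [0.57891539 0.10801935 0.054     ] [0.32370003 0.10570542 0.054     ]
jar [ 0.3508968  -0.18820722  0.1       ]
bowl [ 0.75276948 -0.18524002  0.055     ]
cup [0.74943427 0.01127173 0.07      ]
```

Top view confirms the small wooden wedge: block at z≈41 mm, length 138 mm versus 140 mm, yaw 61°. The steel stud is at about (0.560, 0.077), and the bar end at y≈0.061 gives the same position. I'm setting out, raising first to clear the bin.

Emit:
arm_command([
  [0,0,-30,0.1856,0],
  [0,0,-30,0.1856,0],
  [0,0,0,0.1856,0],
  [0,0,0,0.1856,0],
  [0,0,0,0.1856,0],
  [0,0,0,0.1856,0],
  [0,0,0,0.1856,0],
  [0,0,0,0.1856,0],
  [0,0,0,0.1856,0],
  [-26.6,44.7,0,0,0],
  [-26.6,44.7,0,0,0],
  [-26.6,44.7,0,0,0],
  [-26.6,44.7,0,0,0],
  [-26.6,44.7,0,0,0],
  [-26.6,44.7,0,0,0],
  [-26.6,44.7,0,0,0],
  [-26.6,44.7,0,0,0],
  [-26.6,44.7,0,0,0],
  [-26.6,44.7,0,0,0],
])

```text
time: 2.48
tcp_pos: [0.519, 0.148, 0.2912]
eef_rot: [-0.0, 0.861, 0.509, -0.0]
ft_force: [0.3, 0.7, -0.7]
width: 1.002
```

Emit:
arm_command([
  [-43.8,21.7,0,0,0],
  [-43.8,21.7,0,0,0],
  [-43.8,21.7,0,0,0],
  [-43.8,21.7,0,0,0],
  [-43.8,21.7,0,0,0],
  [-43.8,21.7,0,0,0],
  [-43.8,21.7,0,0,0],
  [-43.8,21.7,0,0,0],
  [0,0,45,0,0],
  [0,0,45,0,0],
  [0,0,45,0,0],
  [0,0,45,0,0],
  [0,0,0,0,0],
  [0,0,0,0,0],
])

```text
time: 4.22
tcp_pos: [0.5025, -0.2414, 0.1125]
eef_rot: [0.0, 0.861, 0.509, 0.0]
ft_force: [-0.1, -0.6, -0.1]
width: 1.002
```

```bash
cat >> h.py <<'E'
def goal(x,y,z,ty):  # remaining shift in tool axes (mm) and spin (rad); ty = desired heading of tool y, deg
    s=env.state();q=s["eef_rot"];R=Ro.from_quat([*q[1:],q[0]]).as_matrix()
    a=np.degrees(np.arctan2(R[1,1],R[0,1]));d=(a-ty+90)%180-90
    print("t %.2f tcp %s ty %.2f tilt %.2f spin %.4f shift(before spin) %s F %s w %.3f"%(s["time"],s["tcp_pos"].round(4),a,np.degrees(np.arccos(-R[2,2])),np.radians(d),(R.T@(np.array([x,y,z])-s["tcp_pos"])*1000).round(1),s["ft_force"].round(2),s["width"]))
E
python3 - <<'E'
from h import *
goal(.5045,-.2412,.004,-28.7)
im=env.get_image("top");sc=env.get_image("scene")
a=cv2.resize(im[150:270,270:430],None,fx=3.5,fy=3.5,interpolation=2);b=cv2.resize(sc[140:260,170:230+70],None,fx=3.5,fy=3.5,interpolation=2)
cv2.imwrite("pics/c1.png",np.hstack([a,b])[:,:800+200,::-1][:, :, :] if 0 else cv2.resize(np.hstack([a,b]),(800,int(420*800/(a.shape[1]+b.shape[1]))))[:,:,::-1])
E
```

```text
t 4.22 tcp [ 0.5025 -0.2414  0.1125] ty -28.78 tilt 0.05 spin -0.0014 shift(before spin) [  1.1   1.5 108.5] F [-0.11 -0.63 -0.09] w 1.002
```

View pics/c1.png

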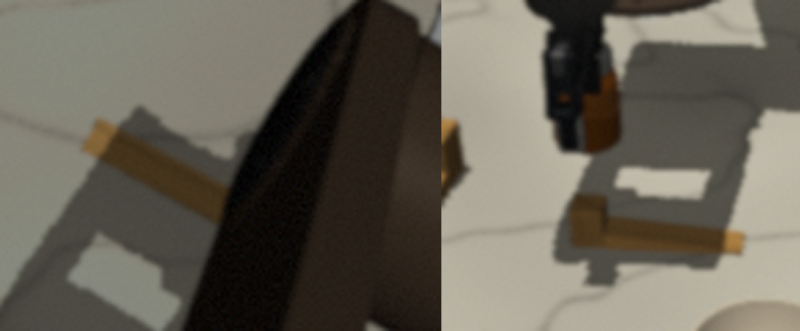

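Top shows the arm occluding the block. Scene shows the gripper hanging above the block, with the wedge unmoved. I'm descending and gripping.

Emit:
arm_command([
  [1.1,1.5,30,0,0],
  [0,0,30,0,0],
  [0,0,25,0,0],
  [0,0,15,0,0],
  [0,0,6,0,0],
  [0,0,0,0,0],
])

```text
time: 5.08
tcp_pos: [0.5041, -0.2411, 0.0058]
eef_rot: [0.0, 0.861, 0.509, 0.0]
ft_force: [0.4, -0.7, 0.2]
width: 1.0
```

Emit:
arm_command([
  [0,0,0,0,80],
  [0,0,0,0,130],
  [0,0,0,0,180],
  [0,0,0,0,220],
  [0,0,0,0,255],
  [0,0,0,0,255],
  [0,0,0,0,255],
  [0,0,0,0,255],
], squeeze=40)

```text
time: 6.08
tcp_pos: [0.5039, -0.241, 0.0057]
eef_rot: [0.0, 0.861, 0.509, 0.0]
ft_force: [-0.6, 0.1, 6.7]
width: 0.343
```

Emit:
arm_command([
  [0,0,-10,0,255],
  [0,0,-10,0,255],
  [0,0,0,-0.1,255],
  [0,0,0,-0.1,255],
  [0,0,0,-0.1,255],
  [0,0,0,-0.1,255],
  [0,0,0,-0.108,255],
  [20,8,0,0,255],
  [24,10,0,0,255],
  [24,10,0,0,255],
  [24,10,0,0,255],
  [24,10,0,0,255],
  [18,7,0,0,255],
  [0,0,0,0,255],
  [0,0,0,0,255],
  [0,0,0,0,255],
])

```text
time: 8.07
tcp_pos: [0.5577, -0.1072, 0.0253]
eef_rot: [-0.0, 0.705, 0.709, -0.0]
ft_force: [-0.2, 0.3, -1.1]
width: 0.347
```

```bash
python3 - <<'E'
from h import *
goal(.56,-.1,.0258,.4)
im=env.get_image("top");sc=env.get_image("scene")
cv2.imwrite("pics/t2.png",im[:,:,::-1]);cv2.imwrite("pics/s2.png",sc[:,:,::-1])
a=cv2.resize(im[160:260,190:320],None,fx=4,fy=4,interpolation=2);b=cv2.resize(sc[130:230,270:400],None,fx=4,fy=4,interpolation=2)
cv2.imwrite("pics/c2.png",cv2.resize(np.clip(np.hstack([a,b])*1.4,0,255).astype(np.uint8),(800,308))[:,:,::-1])
E
```

```text
t 8.07 tcp [ 0.5577 -0.1072  0.0253] ty 0.28 tilt 0.01 spin -0.0022 shift(before spin) [ 7.2  2.3 -0.5] F [-0.25  0.32 -1.14] w 0.347
```

View pics/c2.png

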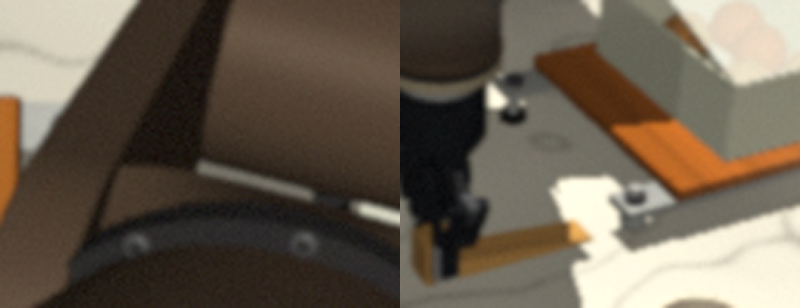

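Scene (crop) shows the wedge held straight, tip at about px (332,207), just short of the foot and in line with it. I'm lowering it, releasing it so it settles flat, and gripping again.

Emit:
arm_command([
  [0,2.3,5,0,255],
  [0,0,5,0,255],
  [0,0,5,0,255],
  [0,0,3,0,255],
  [0,0,1,0,255],
  [0,0,0,0,255],
])

```text
time: 8.93
tcp_pos: [0.5602, -0.1065, 0.0063]
eef_rot: [-0.0, 0.705, 0.709, -0.0]
ft_force: [-0.4, 0.2, -0.7]
width: 0.345
```

Emit:
arm_command([
  [0,0,0,0,150],
  [0,0,0,0,130],
  [0,0,0,0,130],
  [0,0,0,0,130],
  [0,0,0,0,160],
  [0,0,0,0,190],
  [0,0,0,0,255],
  [0,0,0,0,255],
  [0,0,0,0,255],
  [0,0,0,0,255],
])

```text
time: 10.18
tcp_pos: [0.5603, -0.1066, 0.0064]
eef_rot: [0.0, 0.705, 0.709, 0.0]
ft_force: [-0.9, -0.4, 5.2]
width: 0.345
```

```bash
python3 - <<'E'
from h import *
goal(.56,-.1,.006,.4)
sc=env.get_image("scene")[:,:,::-1]
h=cv2.cvtColor(sc.copy(),cv2.COLOR_BGR2HSV);m=cv2.inRange(h,(8,110,50),(25,255,255))
for c in cv2.findContours(m,0,2)[0]:
    x,y,w,hh=cv2.boundingRect(c)
    if cv2.contourArea(c)>60 and 260<x<345 and 190<y<260:
        print(x,y,w,hh,cv2.approxPolyDP(c,2,True)[:,0].tolist())
print("exp tip corners",proj("scene",(.575,.040,.003)),proj("scene",(.545,.040,.003)),proj("scene",(.575,.04,0)))
b=cv2.resize(sc[160:240,260:380],None,fx=5,fy=5,interpolation=2)
cv2.imwrite("pics/c3.png",np.clip(b*1.5,0,255).astype(np.uint8))
E
```

```text
t 10.18 tcp [ 0.5603 -0.1066  0.0064] ty 0.32 tilt 0.00 spin -0.0014 shift(before spin) [ 6.6 -0.2  0.4] F [-0.88 -0.36  5.2 ] w 0.345
275 210 6 19 [[277, 210], [275, 221], [280, 228], [280, 213]]
290 208 42 18 [[331, 213], [326, 208], [298, 213], [290, 218], [290, 225]]
exp tip corners [335.60028753 212.16302446] [329.90558267 206.05406715] [335.51350111 213.08232265]
```

View pics/c3.png

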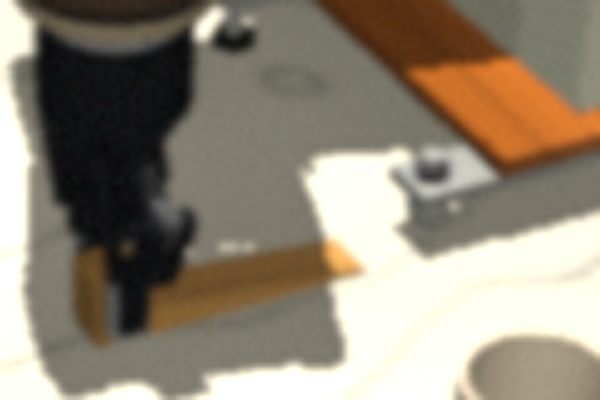

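Scene (crop) shows the wedge flat, tip corners at px (331,213) and (326,208), as expected for tip y≈0.032, pointing at the foot. I'm easing the downward preload and sliding to learn the free drag.

Emit:
arm_command([
  [0,0,-0.3,0,255],
  [0,0,0,0,255],
  [0,0,0,0,255],
])

```text
time: 10.6
tcp_pos: [0.5602, -0.1065, 0.0065]
eef_rot: [-0.0, 0.705, 0.709, -0.0]
ft_force: [-0.8, 0.6, -0.2]
width: 0.343
```

Emit:
arm_command([
  [4,0,0,0,255],
  [6,0,0,0,255],
  [6,0,0,0,255],
  [6,0,0,0,255],
  [4,0,0,0,255],
  [2,0,0,0,255],
  [2,0,0,0,255],
  [2,0,0,0,255],
])

```text
time: 11.6
tcp_pos: [0.5601, -0.0745, 0.0066]
eef_rot: [0.0, 0.705, 0.709, 0.0]
ft_force: [-0.8, 0.1, -1.6]
width: 0.35
```

Emit:
arm_command([
  [2,0,0,0,255],
  [2,0,0,0,255],
  [2,0,0,0,255],
  [2,0,0,0,255],
])

```text
time: 12.1
tcp_pos: [0.56, -0.0664, 0.0066]
eef_rot: [0.0, 0.705, 0.709, -0.0]
ft_force: [0.4, 0.6, -1.7]
width: 0.347
```

Emit:
arm_command([
  [2,0,0,0,255],
  [2,0,0,0,255],
  [2,0,0,0,255],
  [2,0,0,0,255],
])

```text
time: 12.6
tcp_pos: [0.56, -0.0584, 0.0066]
eef_rot: [-0.0, 0.705, 0.709, -0.0]
ft_force: [0.1, 0.8, -1.2]
width: 0.344
```

Emit:
arm_command([
  [0,0,0.15,0,255],
  [1,0,0,0,255],
  [1.5,0,0,0,255],
  [1.5,0,0,0,255],
  [1,0,0,0,255],
])

```text
time: 13.22
tcp_pos: [0.56, -0.0534, 0.0065]
eef_rot: [0.0, 0.705, 0.709, -0.0]
ft_force: [0.1, 0.3, -1.1]
width: 0.346
```

Emit:
arm_command([
  [1,0,0,0,255],
  [1,0,0,0,255],
  [1,0,0,0,255],
])

```text
time: 13.6
tcp_pos: [0.5599, -0.0505, 0.0064]
eef_rot: [-0.0, 0.705, 0.709, -0.0]
ft_force: [-0.6, -0.2, 0.0]
width: 0.346
```

Emit:
arm_command([
  [1,0,0,0,255],
  [1,0,0,0,255],
  [1,0,0,0,255],
])

```text
time: 13.98
tcp_pos: [0.5599, -0.0475, 0.0065]
eef_rot: [0.0, 0.705, 0.709, -0.0]
ft_force: [-0.4, 0.4, 0.2]
width: 0.345
```

Emit:
arm_command([
  [1,0,0,0,255],
  [1,0,0,0,255],
  [1,0,0,0,255],
])

```text
time: 14.35
tcp_pos: [0.5599, -0.0445, 0.0065]
eef_rot: [-0.0, 0.705, 0.709, -0.0]
ft_force: [-0.4, 0.1, -0.4]
width: 0.346
```

Emit:
arm_command([
  [0.5,0,0.12,0,255],
  [0.8,0,0,0,255],
  [0.7,0,0,0,255],
])

```text
time: 14.72
tcp_pos: [0.56, -0.0426, 0.0064]
eef_rot: [0.0, 0.705, 0.709, 0.0]
ft_force: [0.5, -1.9, 1.8]
width: 0.347
```

Emit:
arm_command([
  [1,0,0,0,255],
  [1,0,0,0,255],
])

```text
time: 14.98
tcp_pos: [0.56, -0.0405, 0.0064]
eef_rot: [0.0, 0.705, 0.709, 0.0]
ft_force: [-0.1, -3.2, 4.8]
width: 0.348
```

Emit:
arm_command([
  [1,0,0,0,255],
  [1,0,0,0,255],
])

```text
time: 15.22
tcp_pos: [0.56, -0.0385, 0.0064]
eef_rot: [0.0, 0.705, 0.709, 0.0]
ft_force: [0.6, -3.7, 4.2]
width: 0.347
```

Emit:
arm_command([
  [1,0,0,0,255],
  [1,0,0,0,255],
])

```text
time: 15.48
tcp_pos: [0.56, -0.0365, 0.0064]
eef_rot: [0.0, 0.705, 0.709, 0.0]
ft_force: [-0.2, -3.3, 5.8]
width: 0.345
```

Push is flat at about 3.4 N with fz about 5 N. That is counter drag from the preload, so I'm easing it and re-establishing the free drag.

Emit:
arm_command([
  [0.5,0,-0.1,0,255],
  [0.5,0,0,0,255],
  [0.5,0,0,0,255],
  [0.5,0,0,0,255],
])

```text
time: 15.98
tcp_pos: [0.5599, -0.0345, 0.0064]
eef_rot: [0.0, 0.705, 0.709, -0.0]
ft_force: [0.2, -3.7, 3.5]
width: 0.342
```

Emit:
arm_command([
  [1,0,0,0,255],
  [1,0,0,0,255],
])

```text
time: 16.23
tcp_pos: [0.5598, -0.0325, 0.0064]
eef_rot: [-0.0, 0.705, 0.709, -0.0]
ft_force: [-0.3, -2.4, 4.7]
width: 0.343
```

Emit:
arm_command([
  [1,0,0,0,255],
  [1,0,0,0,255],
])

```text
time: 16.48
tcp_pos: [0.5598, -0.0305, 0.0064]
eef_rot: [-0.0, 0.705, 0.709, -0.0]
ft_force: [-0.3, -1.9, 3.8]
width: 0.344
```

Emit:
arm_command([
  [1,0,0,0,255],
  [1,0,0,0,255],
])

```text
time: 16.73
tcp_pos: [0.5598, -0.0284, 0.0064]
eef_rot: [-0.0, 0.705, 0.709, -0.0]
ft_force: [0.5, -2.6, 3.0]
width: 0.346
```

Emit:
arm_command([
  [1,0,0,0,255],
  [1,0,0,0,255],
])

```text
time: 16.98
tcp_pos: [0.5598, -0.0265, 0.0064]
eef_rot: [-0.0, 0.705, 0.709, -0.0]
ft_force: [0.5, -2.5, 4.0]
width: 0.346
```

Emit:
arm_command([
  [1,0,0,0,255],
  [1,0,0,0,255],
])

```text
time: 17.23
tcp_pos: [0.5598, -0.0245, 0.0064]
eef_rot: [0.0, 0.705, 0.709, 0.0]
ft_force: [0.1, -2.3, 3.2]
width: 0.347
```

Emit:
arm_command([
  [1,0,0,0,255],
  [1,0,0,0,255],
])

```text
time: 17.48
tcp_pos: [0.5598, -0.0225, 0.0064]
eef_rot: [0.0, 0.705, 0.709, -0.0]
ft_force: [-0.6, -3.3, 3.6]
width: 0.348
```

Emit:
arm_command([
  [1,0,0,0,255],
  [1,0,0,0,255],
])

```text
time: 17.73
tcp_pos: [0.5597, -0.0204, 0.0064]
eef_rot: [-0.0, 0.705, 0.709, -0.0]
ft_force: [0.0, -2.8, 2.6]
width: 0.348
```

Emit:
arm_command([
  [1,0,0,0,255],
  [1,0,0,0,255],
])

```text
time: 17.98
tcp_pos: [0.5597, -0.0185, 0.0064]
eef_rot: [-0.0, 0.705, 0.709, -0.0]
ft_force: [-0.2, -2.7, 3.8]
width: 0.348
```

Emit:
arm_command([
  [1,0,0,0,255],
  [1,0,0,0,255],
])

```text
time: 18.23
tcp_pos: [0.5597, -0.0165, 0.0064]
eef_rot: [0.0, 0.705, 0.709, -0.0]
ft_force: [0.1, -3.0, 4.0]
width: 0.342
```

Emit:
arm_command([
  [1,0,0,0,255],
  [1,0,0,0,255],
])

```text
time: 18.48
tcp_pos: [0.5597, -0.0145, 0.0064]
eef_rot: [0.0, 0.705, 0.709, -0.0]
ft_force: [0.1, -2.6, 3.9]
width: 0.347
```

Emit:
arm_command([
  [1,0,0,0,255],
  [1,0,0,0,255],
])

```text
time: 18.73
tcp_pos: [0.5597, -0.0125, 0.0064]
eef_rot: [-0.0, 0.705, 0.709, -0.0]
ft_force: [-0.2, -2.9, 4.0]
width: 0.345
```

Emit:
arm_command([
  [1,0,0,0,255],
  [1,0,0,0,255],
])

```text
time: 18.98
tcp_pos: [0.5597, -0.0104, 0.0064]
eef_rot: [-0.0, 0.705, 0.709, -0.0]
ft_force: [0.5, -3.3, 4.2]
width: 0.349
```

Emit:
arm_command([
  [1,0,0,0,255],
  [1,0,0,0,255],
])

```text
time: 19.23
tcp_pos: [0.5597, -0.0085, 0.0065]
eef_rot: [0.0, 0.705, 0.709, 0.0]
ft_force: [-0.0, -3.0, 3.8]
width: 0.346
```

Emit:
arm_command([
  [1,0,0,0,255],
  [1,0,0,0,255],
])

```text
time: 19.48
tcp_pos: [0.5597, -0.0065, 0.0064]
eef_rot: [-0.0, 0.705, 0.709, -0.0]
ft_force: [0.6, -3.0, 3.4]
width: 0.349
```

Emit:
arm_command([
  [1,0,0,0,255],
  [1,0,0,0,255],
])

```text
time: 19.73
tcp_pos: [0.5597, -0.0045, 0.0064]
eef_rot: [-0.0, 0.705, 0.709, -0.0]
ft_force: [-0.5, -2.5, 4.0]
width: 0.346
```

Emit:
arm_command([
  [1,0,0,0,255],
  [1,0,0,0,255],
])

```text
time: 19.98
tcp_pos: [0.5597, -0.0025, 0.0064]
eef_rot: [-0.0, 0.705, 0.709, -0.0]
ft_force: [-0.2, -2.0, 3.3]
width: 0.344
```

Emit:
arm_command([
  [1,0,0,0,255],
  [1,0,0,0,255],
])

```text
time: 20.23
tcp_pos: [0.5597, -0.0005, 0.0064]
eef_rot: [0.0, 0.705, 0.709, 0.0]
ft_force: [-0.0, -2.2, 3.6]
width: 0.346
```

Emit:
arm_command([
  [1,0,0,0,255],
  [1,0,0,0,255],
])

```text
time: 20.48
tcp_pos: [0.5596, 0.0015, 0.0064]
eef_rot: [-0.0, 0.705, 0.709, -0.0]
ft_force: [0.4, -2.9, 4.0]
width: 0.344
```

Emit:
arm_command([
  [1,0,0,0,255],
  [1,0,0,0,255],
])

```text
time: 20.72
tcp_pos: [0.5596, 0.0035, 0.0064]
eef_rot: [0.0, 0.705, 0.709, -0.0]
ft_force: [0.2, -4.4, 3.5]
width: 0.347
```

Emit:
arm_command([
  [1,0,0,0,255],
  [1,0,0,0,255],
])

```text
time: 20.98
tcp_pos: [0.5597, 0.0053, 0.0064]
eef_rot: [0.0, 0.705, 0.709, -0.0]
ft_force: [-0.2, -6.5, 3.2]
width: 0.347
```

Contact: the push rises by about 1 N per mm, and free drag is about 2.7 N, so the target is about 8.7 N.

Emit:
arm_command([
  [0.5,0,0,0,255],
  [0.5,0,0,0,255],
])

```text
time: 21.22
tcp_pos: [0.5596, 0.0062, 0.0064]
eef_rot: [0.0, 0.705, 0.709, -0.0]
ft_force: [-1.0, -8.7, 3.4]
width: 0.343
```

Emit:
arm_command([
  [0,0,0,0,255],
  [0,0,0,0,255],
])

```text
time: 21.48
tcp_pos: [0.5597, 0.0063, 0.0064]
eef_rot: [0.0, 0.705, 0.709, -0.0]
ft_force: [-0.5, -6.7, 3.3]
width: 0.348
```

Emit:
arm_command([
  [0.3,0,0,0,255],
  [0.4,0,0,0,255],
])

```text
time: 21.72
tcp_pos: [0.5596, 0.0068, 0.0064]
eef_rot: [0.0, 0.705, 0.709, -0.0]
ft_force: [-0.3, -8.8, 3.5]
width: 0.347
```

Emit:
arm_command([
  [0,0,0,0,255],
])

```text
time: 21.85
tcp_pos: [0.5596, 0.0069, 0.0064]
eef_rot: [0.0, 0.705, 0.709, -0.0]
ft_force: [-0.0, -8.6, 2.6]
width: 0.343
```

About 6 N above free drag is snug. I'm releasing and rising straight up.

Emit:
arm_command([
  [0,0,0,0,200],
  [0,0,0,0,150],
  [0,0,0,0,110],
  [0,0,0,0,60],
  [0,0,0,0,0],
  [0,0,0,0,0],
  [0,0,0,0,0],
  [0,0,-5,0,0],
  [0,0,-15,0,0],
  [0,0,-30,0,0],
  [0,0,-40,0,0],
  [0,0,-40,0,0],
  [0,0,-40,0,0],
  [0,0,-40,0,0],
  [0,0,-30,0,0],
])

```text
time: 23.72
tcp_pos: [0.5597, 0.0072, 0.2495]
eef_rot: [0.001, 0.705, 0.709, 0.001]
ft_force: [-0.0, 0.7, -0.7]
width: 1.001
```

Emit:
arm_command([
  [-40,0,0,0,0],
  [-45,0,0,0,0],
  [-45,0,0,0,0],
  [-45,0,0,0,0],
  [-45,0,0,0,0],
  [-45,0,0,0,0],
  [-40,0,0,0,0],
  [0,0,0,0,0],
  [0,0,0,0,0],
])

```text
time: 24.85
tcp_pos: [0.561, -0.2974, 0.2471]
eef_rot: [0.0, 0.705, 0.709, 0.0]
ft_force: [0.1, -0.2, 1.0]
width: 1.001
```

```bash
python3 - <<'E'
from h import *
goal(0.56,-.3,.25,0)
im=env.get_image("top")[:,:,::-1];sc=env.get_image("scene")[:,:,::-1]
cv2.imwrite("pics/t4.png",im);cv2.imwrite("pics/s4.png",sc)
m=cv2.inRange(cv2.cvtColor(im.copy(),cv2.COLOR_BGR2HSV),(8,110,50),(25,255,255))
for c in cv2.findContours(m,0,2)[0]:
    if cv2.contourArea(c)>100: print(cv2.boundingRect(c))
a=cv2.resize(im[150:250,170:290],(400,333),interpolation=2);b=cv2.resize(sc[140:240,290:410],(400,333),interpolation=2)
cv2.imwrite("pics/c4.png",np.clip(np.hstack([a,b])*1.4,0,255).astype(np.uint8))
E
```

```text
t 24.85 tcp [ 0.561  -0.2974  0.2471] ty 0.29 tilt 0.01 spin 0.0051 shift(before spin) [-2.6 -1.1 -2.9] F [ 0.1  -0.19  1.  ] w 1.001
(219, 195, 33, 13)
(86, 191, 111, 123)
```

View pics/c4.png

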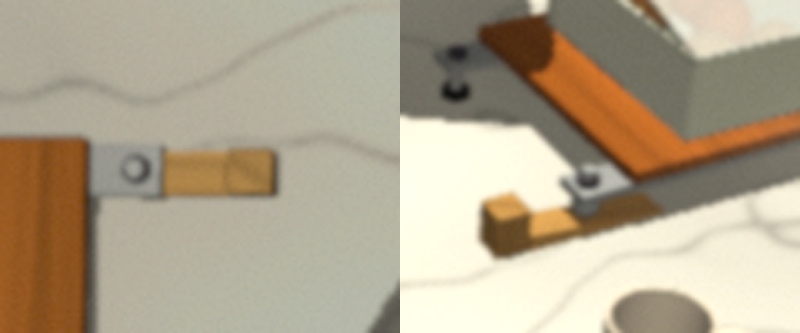

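Top and scene (block near top px (245,201)) show the wedge flat and aligned under the foot. The stand's outline matches the first picture to a pixel, and the arm is clear. Handing in.

```bash
python3 - <<'E'
from h import *
b=ray("top",244.7,201.3,.04);print("block",b)
print(env.sign_off())
E
```

```text
block [0.55931089 0.0056427  0.04      ]
the job is handed in; nothing more can be done
None
```

The smaller wooden wedge is under the levelling foot, flat on the counter and snug, and I have handed the job in. I gripped it by its block and set it down in line with the foot. I then let go and gripped it again so it lay flat, slid it in, released it and backed the arm away.

- **Snugness:** free drag was about 2.7 N. First touch came at block y ≈ 2 mm, and the push then rose by about 1 N per mm. I stopped at about 8.7 N, roughly 6 N above drag, within the 4 to 8 N range. Single force readings scattered by about ±0.5 N; one standing reading just before the last push was only 6.7 N.
- **After release:** the last top picture puts the block at (0.559, 0.006), within 2 mm of where I let go at (0.560, 0.007). The blade lies straight under the foot, and the board's outline matches the first picture to within a pixel.
- **Bystanders:** the arm kept clear of the bowl, jar and cup. I did not measure their positions again at the end.
- **Time:** the clock stood at about 25 s when I handed in.

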